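# Fit the mill rotor onto its keyed drive spindle

## Task

The mill rotor lies on its side on the worktop. Stand it up on the worktop, bore down, and let go of it there, then take it again by its tab from straight above, line its keyway up with the keys of the mill's spindle and lower it gently onto the spindle until it is fully home on the chamber floor; let go of it there. Do not drop it onto the spindle or force it down, and leave the bottle, the beaker and the timer near the work where they stand.

Things in the scene. Friction and masses are not known exactly. Their poses are not given: they have to be found in the camera images.
- rotor: Loose plain aluminium mill rotor, about 0.35 kg, 82 mm long: hexagonal hub 60 mm across flats, 42 mm high, with a flat grip tab on its closed end. Origin: centre of the hub's open end (bore mouth). x: the rotor's axis, from bore to tab; y: normal of the tab's flat faces; z: along the tab's width. Starts lying on a flat, z up, origin 30 mm high, tab roughly to the robot's left. Upright: x up.
- rotor_tab (a point): Centre of the rotor's grip tab, 62 mm from rotor's origin along its x; same axes. The tab is 56 mm wide (z), 12 mm thick (y) and 40 mm high (x, 42 to 82 mm from the bore mouth).
- rotor_bore (a point): Bottom end of the rotor's bore: same point and axes as rotor. The bore is 36 mm deep. Four steel teeth in it leave a keyway 13.5 mm wide (y) and 52 mm long (z), so the keyway runs parallel to the tab's width; a half turn about x makes no difference. The rotor stood up rests on this end face.
- mill: Fixed bench mill: white base plate 20 mm high, reaching 100 mm to -x, 75 mm to +x and 75 mm to each side of the origin; on it an open round steel chamber, inner radius 46 mm, outer 50 mm, floor 24 mm and rim 66 mm above the worktop. Origin: on the chamber's axis at worktop height, z up, -x its front with a grey button strip. With the rotor home, the hub's top is level with the rim.
- spindle_foot (a point): Foot of the dark steel drive spindle on the chamber's axis, at floor height. z up; x along its two keys, one on either flank. A 20 mm round shaft 31 mm high; both keys together make a bar 48 mm long (x), 10 mm thick (y), 26 mm high, then a lead-in 44 x 6 mm up to 29 mm. The rotor slides on only with its keyway parallel to the bar, either way round; else it stands about 30 mm too high.
- spindle (a joint): Turning angle of the spindle about the vertical relative to the mill, rad, counter-clockwise from above; 0 when the keys lie along the mill's x axis. It stays where it is, held by a friction of 0.15 N m.
- reagent_white: Loose white reagent bottle with a blue cap behind the rotor (others far back are fixed), 66 mm across, 140 mm high; origin at the centre of its underside. A bystander.
- beaker: Loose clear plastic beaker with transfer pipettes, 106 mm across, 116 mm high; origin at the centre of its underside. A bystander.
- timer: Loose small white timer with three buttons lying flat near the front edge, in front of the rotor, 64 x 62 x 19 mm; origin at the centre of its underside. A bystander.

How it is judged:
By the outcome, as a careful person would: the job done as asked, in the order asked, and still so for the second after the job is handed in, with the robot touching nothing.
It also fails if it takes over 64 s, if anything falls off the work surface, if the arm or the gripper's body presses on something with over 40 N, if the wrist force passes 120 N, or if a joint passes its speed limit or range.

## Robot

A 7-joint arm with a two-finger parallel gripper is mounted at the origin on a cart in front of the work surface, level with it; the furniture and walls round the work are solid. World frame = base frame: x ahead of the robot, y to its left, z up, the work surface at z = 0. Lengths are in m, angles in rad, forces in N, time in s.
With the tool pointing down it reaches from about 0.425 to 0.925 m from the base axis. Payload 6.8 kg.
Tool frame: the origin (TCP) lies where the fingers leave the gripper's body, on its centre line; the fingertips stand 73 mm ahead of it and the grasp point (between the pads) lies 54 mm ahead of it; z points along the fingers, y is the line along which they close (so a half turn about z gives the same grasp; the last joint's range is limited). The gripper opens to 85 mm and grips with 20 to 120 N. Pads are 22 mm wide; open, the fingers measure 114 mm over their backs; the gripper's body (76 mm by 85 mm) begins 54 mm behind the grasp point. The pads swing forward as they close: fully open they stand 13 mm farther back than shut.
Start: joints at [1.076, 0.477, 0.022, 1.555, -0.011, 1.109, -0.083], TCP at [0.255, -0.625, 0.304] pointing down, gripper open.
Joint ranges: [-2.96, 2.96], [-0.34, 2.1], [-1.41, 1.46], [0.24, 2.44], [-1.37, 4.51], [0.17, 1.92], [-2.96, 2.96]. Speed limits (rad/s): [2.39, 2.39, 3.14, 3.14, 3.14, 3.14, 3.14].

## Interface

Orientations are given as a rotation vector (axis times angle).
In Python, from bench import r, imaging gives the robot as it stands (r), with the cameras (imaging).
- The arm moves only by the shell command python3 drive.py FILE [OPENING] [FORCE], which reads ROWS from the file FILE. ROWS is a JSON list of rows, 1 to 5 of them, each an object with the fields xyz (a list: dx, dy, dz in m), rotvec (a list: a rotation vector rx, ry, rz in rad); a field left out counts as zero; each row is the pose to reach, as a shift and turn from the pose commanded when the command began, along the tool's axes at that moment; what a row does not reach only later rows make up. A row lasts 1/10 s, in which the tool goes at most 0.05 m and 0.15 rad, less where a joint would pass 70% of its speed; a pose out of reach is approached as far as the arm can. OPENING is the finger opening in m, set as the command begins (- or left out keeps the last). The fingers move at their own pace and stop on an object; FORCE is the grip in N (left out, the last holds). Time passes only in rows, so rows that do not move let the fingers close. It prints the time, the measured TCP pose, the force, the opening and the grip force at its end. Input that does not fit is refused with a message, and nothing moves.
- r.get_obs(): the state, without advancing time (a new reading comes with each control period).
- imaging.grab_frame(name): name is "scene" or "top"; returns (picture, depth): 400x640x3 uint8, blue, green, red; 400x640 float32, m along the optical axis (not along the pixel's ray), 0 where there is no reading.
- imaging.camera_info(name): a dict with "camera_matrix" (3x3 intrinsics, pixels), "R" (3x3) and "t" (3): a world point X has camera coordinates R X + t. Camera axes: x right, y down, z forward; pixel columns grow to the right and rows downward; lengths in m; the calibration is good to about 2 mm. A picture is of the moment at which its call begins. camera_info takes no time and is no camera call.
- r.hand_in(): hands the job in; it is judged then, once.
The state is a dict: "clock": time; "joints": joint angles; "qvel": joint speeds; "tau": joint torques, N m; "tcp_pos": TCP position; "orientation": TCP orientation; "contact_force": force on the tool from outside, world axes, zero at the start; "moment": the same for the moment, N m; "grip_width": finger opening in m; "gripper_force": force on a finger pad.
Only numpy, scipy, OpenCV 4.12 (cv2) and the standard library are available. Lean on these libraries where they do the work, as an engineer would, in place of code of your own. Each camera call takes 0.05 s, during which the arm holds its last target. There are 200 camera calls.

## Working session

There is one attempt and no reset: what is moved stays moved. The work goes in short steps, Python scripts to look and compute and a shell command to move; the robot and the scene stay as the last step left them, time stands still between calls to the robot, and variables do not carry over. Pictures are saved under pics/ and viewed, at most 10 in all, crops included, and the job is handed in when it is done.

```bash
ls; mkdir -p pics; python3 - <<'E'
from bench import r, imaging
import cv2,numpy as np
np.set_printoptions(precision=4,suppress=True)
o=r.get_obs()
for k in o: print(k,o[k])
for n in("scene","top"):
    p,d=imaging.grab_frame(n); cv2.imwrite(f"pics/{n}0.png",p); np.save(f"pics/{n}0.npy",d)
    c=imaging.camera_info(n); print(n,c["camera_matrix"],c["R"],c["t"])
E
```

```text
(no output)
```

View pics/scene0.png

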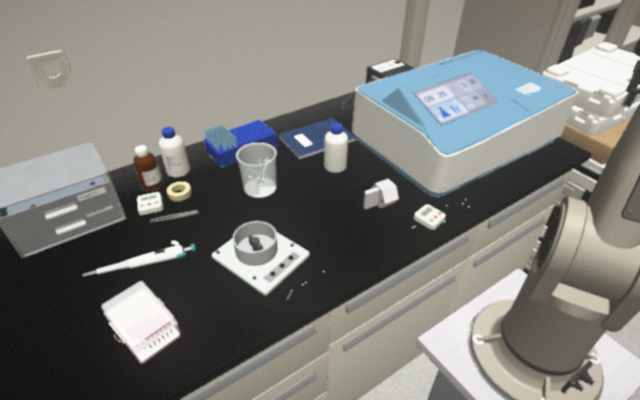

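View pics/top0.png

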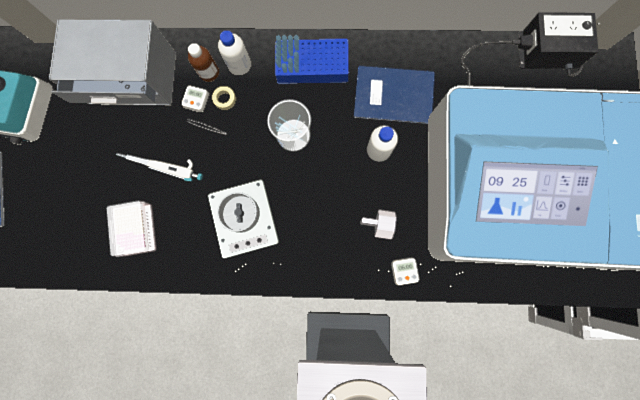

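The scene view shows the rotor at about (382,193), the mill chamber at (255,243), the bottle at (336,150), the beaker at (258,170) and the timer at (430,216). In the top view the rotor is at (380,223) with its tab to the left, the mill chamber at (239,212), the bottle at (382,143) and the timer at (404,271).

```bash
cat > h.py <<'E'
import numpy as np,cv2
from bench import r, imaging
np.set_printoptions(precision=4,suppress=True)
def cam(n):
    c=imaging.camera_info(n); return [np.array(c[k],float) for k in("camera_matrix","R","t")]
def plane(n,uv,z):
    K,R,t=cam(n); uv=np.atleast_2d(uv).astype(float)
    d=(R.T@np.linalg.inv(K)@np.c_[uv,np.ones(len(uv))].T).T; C=-R.T@t
    return C+d*((z-C[2])/d[:,2])[:,None]
def cloud(n,D,box):   # box u0 v0 u1 v1
    K,R,t=cam(n); u0,v0,u1,v1=box
    u,v=np.meshgrid(np.arange(u0,u1),np.arange(v0,v1)); d=D[v0:v1,u0:u1]
    P=(np.linalg.inv(K)@np.c_[u.ravel(),v.ravel(),np.ones(u.size)].T).T*d.ravel()[:,None]
    return (P-t)@R, d.ravel()>0, u.ravel(), v.ravel()
def proj(n,X):
    K,R,t=cam(n); x=(K@(R@np.atleast_2d(X).T+t[:,None])).T; return x[:,:2]/x[:,2:]
E
python3 - <<'E'
from h import *
S=cv2.imread("pics/scene0.png");T=cv2.imread("pics/top0.png")
c=lambda I,u,v,s,w=40,h=30:cv2.resize(I[v-h:v+h,u-w:u+w],None,fx=5,fy=5,interpolation=cv2.INTER_CUBIC)
cv2.imwrite("pics/crop0.png",np.vstack([np.hstack([c(S,382,193,5),c(T,380,223,5)]),np.hstack([c(S,255,243,5),c(T,239,212,5)])]))
D={n:np.load(f"pics/{n}0.npy") for n in("scene","top")}
for n,b in(("top",(355,200,405,245)),("scene",(355,170,405,215))):
    P,ok,u,v=cloud(n,D[n],b); m=ok&(P[:,2]>.012)&(P[:,2]<.09); Q=P[m]
    print(n,m.sum(),Q.min(0),Q.max(0)); 
    for lo,hi in((.015,.045),(.05,.07)):
        q=Q[(Q[:,2]>lo)&(Q[:,2]<hi)]; print(lo,len(q),q.mean(0),q.min(0),q.max(0))
E
```

```text
top 601 [ 0.4644 -0.0761  0.012 ] [0.5358 0.0092 0.0631]
0.015 164 [ 0.4942 -0.0424  0.0354] [ 0.4644 -0.0761  0.0165] [0.5358 0.0092 0.0449]
0.05 389 [ 0.4996 -0.0429  0.057 ] [ 0.4757 -0.0734  0.0503] [0.5225 0.0078 0.0631]
scene 681 [ 0.4626 -0.1717  0.0121] [0.5654 0.0126 0.0639]
0.015 305 [ 0.4882 -0.0296  0.0319] [ 0.4626 -0.1716  0.015 ] [0.5604 0.0126 0.045 ]
0.05 293 [ 0.4958 -0.0377  0.0577] [ 0.4733 -0.0734  0.0501] [0.5225 0.0103 0.0639]
```

View pics/crop0.png

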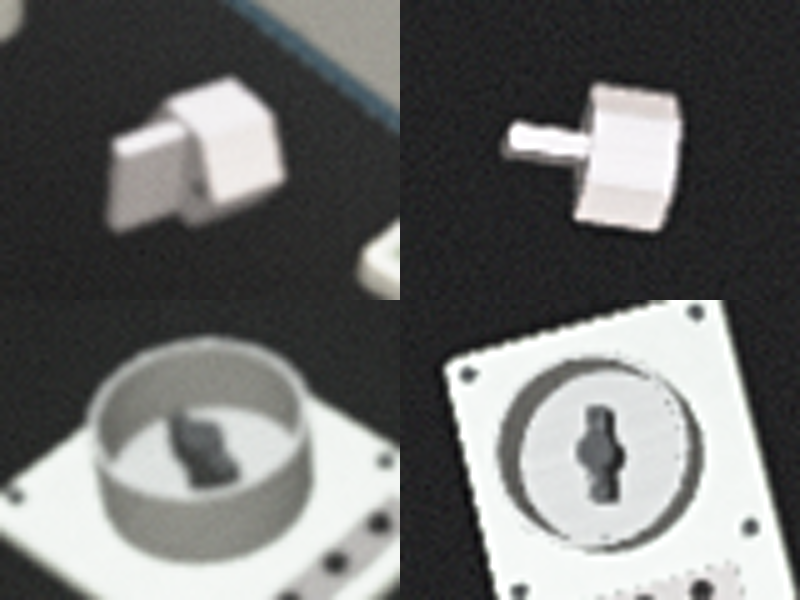

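Crop (5x): in the top view the tab's end is at about (362,221) and the hub spans (375–396, 210–239), with the top flat lit. The spindle keys in the top view run almost along image vertical, centred at about (239.7,212), and the scene view shows the same bar at (255,243).

```bash
cat > meas.py <<'E'
from h import *
from scipy.optimize import least_squares
D={n:np.load(f"pics/{n}0.npy") for n in("scene","top")}
I={n:cv2.imread(f"pics/{n}0.png") for n in D}
def rect(q,name):
    (c,s,a)=cv2.minAreaRect((q[:,:2]*1000).astype(np.float32)); 
    p=q[:,:2]-q[:,:2].mean(0); w,V=np.linalg.eigh(p.T@p); d=V[:,1]
    print("  ",name,len(q),"rect",np.array(c),np.array(s),round(a,1),"mean",q.mean(0)*1000,"pca",round(np.degrees(np.arctan2(d[1],d[0])),1))
def circ(q):
    f=lambda p:np.hypot(q[:,0]-p[0],q[:,1]-p[1])-p[2]
    s=least_squares(f,[*q[:,:2].mean(0),.048],loss="soft_l1",f_scale=.001); return s.x*1000
for n,bx,mb in(("top",(350,200,405,250),(195,165,290,270)),("scene",(350,165,410,215),(200,210,315,300))):
    print(n); P,ok,u,v=cloud(n,D[n],bx)
    g=I[n].min(2)[v,u]; m=ok&(P[:,1]>-.09)&(P[:,1]<.03)&(P[:,0]>.45)&(P[:,0]<.54)
    q=P[m&(P[:,2]>.055)]; print(" z hi",np.median(q[:,2])); 
    rect(q[q[:,1]>-.028],"tab top"); rect(q[q[:,1]<-.033],"hub top"); 
    P,ok,u,v=cloud(n,D[n],mb)
    q=P[ok&(P[:,2]>.060)&(P[:,2]<.072)]; print("  rim z",np.median(q[:,2]),"circ",circ(q)); c=circ(q)/1000
    q=P[ok&(P[:,2]>.012)&(P[:,2]<.028)&(np.hypot(P[:,0]-c[0],P[:,1]-c[1])>.052)]; rect(q,"plate"); print("  z",np.median(q[:,2]))
    rr=np.hypot(P[:,0]-c[0],P[:,1]-c[1])
    q=P[ok&(P[:,2]>.040)&(rr<.032)]; rect(q,"spindle depth"); print("  z",np.percentile(q[:,2],[5,50,95]))
    g=I[n].max(2)[v,u]
    for th in(70,90,110):
        X=plane(n,np.c_[u,v],.05); k=(g<th)&(np.hypot(X[:,0]-c[0],X[:,1]-c[1])<.034); rect(X[k],f"spindle dark{th}")
    # bystanders
for nm,b in(("bottle",(362,118,402,165)),("beaker",(262,95,316,156)),("timer",(388,254,422,290))):
    P,ok,u,v=cloud("top",D["top"],b); q=P[ok&(P[:,2]>.012)&(P[:,2]<.2)]; print(nm,q.min(0),q.max(0))
E
python3 meas.py
```

```text
top
 z hi 0.05780156235844544
   tab top 49 rect [504.221  -9.801] [35.949  10.6275] 81.8 mean [503.6897  -9.3269  56.4822] pca 80.6
   hub top 246 rect [498.8156 -52.5756] [40.4    40.2984] 85.8 mean [499.9425 -52.5286  58.1492] pca 70.5
  rim z 0.06393390981008075 circ [518.5718 320.4975  47.7672]
   plate 2345 rect [532.7289 334.8984] [234.5415 168.4456] 17.6 mean [497.0693 311.1062  18.4937] pca -162.2
  z 0.0185223537857678
   spindle depth 109 rect [518.9926 320.5264] [18.2139 46.0276] 89.4 mean [519.2973 319.7925  50.8431] pca -172.8
  z [0.0416 0.0518 0.0555]
   spindle dark70 26 rect [516.5453 311.0566] [40.814   7.6319] 3.5 mean [516.4789 312.1323  50.    ] pca -174.7
   spindle dark90 41 rect [517.5474 311.9405] [ 9.9282 43.1113] 88.3 mean [516.1201 312.7408  50.    ] pca -177.1
   spindle dark110 90 rect [517.3231 317.0641] [45.5559 19.4031] 19.2 mean [516.9787 316.523   50.    ] pca -169.2
scene
 z hi 0.0593996248508159
   tab top 49 rect [502.8615 -12.865 ] [42.917  22.6067] 60.8 mean [501.8706  -9.392   57.8933] pca 79.2
   hub top 147 rect [497.9153 -52.2013] [39.7141
[... 203 characters left out ...]
007  20.2131] pca 57.3
  z 0.020373488879168324
   spindle depth 128 rect [517.611  323.0791] [49.9709 19.1822] 20.3 mean [514.3231 324.1359  50.9344] pca -172.4
  z [0.0422 0.0522 0.0566]
   spindle dark70 22 rect [505.8872 331.6697] [27.3079  7.8284] 11.6 mean [504.6872 330.2166  50.    ] pca -172.2
   spindle dark90 56 rect [512.0969 330.2806] [44.7301 15.2293] 8.2 mean [507.2198 328.9506  50.    ] pca -176.2
   spindle dark110 109 rect [514.4228 325.5217] [19.2787 49.355 ] 81.7 mean [512.0838 326.3426  50.    ] pca 176.1
bottle [ 0.6701 -0.0701  0.012 ] [ 0.7336 -0.0062  0.1427]
beaker [0.6886 0.1415 0.0122] [0.792  0.247  0.1178]
timer [ 0.3504 -0.138   0.0121] [ 0.4139 -0.0752  0.0216]
```

```bash
cat > plan.py <<'E'
# plan.py x y z(of grasp point) psi_deg theta_deg [back]: row from the current pose; tool z = -sin(th)a-cos(th)up, tool x ~ a
import sys
from h import *
from scipy.spatial.transform import Rotation as Ro
def R_(psi,th):
    psi,th=np.radians([psi,th]); a=np.array([np.cos(psi),np.sin(psi),0]); up=np.array([0,0,1.])
    z=-np.sin(th)*a-np.cos(th)*up; y=np.cross(a,up); return np.c_[np.cross(y,z),y,z]
def state():
    o=r.get_obs(); return o,np.array(o["tcp_pos"]),Ro.from_rotvec(o["orientation"]).as_matrix()
if __name__=="__main__":
    g=np.array(sys.argv[1:4],float); ps,th=map(float,sys.argv[4:6]); back=float(sys.argv[6]) if len(sys.argv)>6 else 0
    o,p,R=state(); Rt=R_(ps,th); t=g-(.054+back)*Rt[:,2]
    print("tcp",p,"grasp pt",p+.054*R[:,2],"tool",R.ravel().round(3)); print("joints",np.array(o["joints"]),"F",np.array(o["contact_force"]),"t",o["clock"])
    print("target tcp",t,"ROW",R.T@(t-p),Ro.from_matrix(R.T@Rt).as_rotvec())
E
python3 plan.py .504 -.0076 .03 83.5 45 .09
python3 plan.py .46 -.2 .35 83.5 0
python3 - <<'E'
from h import *
D=np.load("pics/top0.npy"); P,ok,u,v=cloud("top",D,(425,60,640,300)); q=P[ok&(P[:,2]>.03)&(P[:,1]<-.12)]
print(q.min(0),q.max(0),np.percentile(q[:,2],[50,90,99]))
for x in(.36,.4,.44,.5,.6):
    s=q[abs(q[:,0]-x)<.01]; print(x,len(s), s[:,2].max() if len(s) else 0, s[:,1].max() if len(s) else 0)
E
```

```text
tcp [ 0.2544 -0.6248  0.303 ] grasp pt [ 0.2544 -0.6247  0.249 ] tool [ 0.926  0.377 -0.001  0.377 -0.926  0.001 -0.    -0.002 -1.   ]
joints [ 1.0759  0.4777  0.0224  1.5563 -0.0115  1.1093 -0.0831] F [-0.2308  0.4417  0.9279] t 0.1
target tcp [0.5155 0.0936 0.1318] ROW [ 0.5128 -0.5665  0.172 ] [-0.421  -0.7082 -1.0123]
tcp [ 0.2544 -0.6248  0.303 ] grasp pt [ 0.2544 -0.6247  0.249 ] tool [ 0.926  0.377 -0.001  0.377 -0.926  0.001 -0.    -0.002 -1.   ]
joints [ 1.0759  0.4777  0.0224  1.5563 -0.0115  1.1093 -0.0831] F [-0.2308  0.4417  0.9279] t 0.1
target tcp [ 0.46  -0.2    0.404] ROW [ 0.3506 -0.316  -0.1005] [-0.0016 -0.0007 -1.0706]
[ 0.4011 -0.6685  0.0302] [ 0.9499 -0.1583  0.2343] [0.1768 0.2181 0.2301]
0.36 0 0 0
0.4 215 0.16249338310376724 -0.3235847533699241
0.44 1981 0.17303875967288102 -0.15826935417784446
0.5 2030 0.1884397238505516 -0.15887441745287964
0.6 2090 0.2257982819201586 -0.16091327902169697
```

```bash
echo '[{"xyz":[0.035, -0.032, -0.02], "rotvec":[0, 0, -0.1]}, {"xyz":[0.07, -0.063, -0.04], "rotvec":[0, 0, -0.21]}, {"xyz":[0.105, -0.095, -0.06], "rotvec":[0, 0, -0.32]}, {"xyz":[0.14, -0.126, -0.06], "rotvec":[0, 0, -0.43]}, {"xyz":[0.175, -0.158, -0.06], "rotvec":[0, 0, -0.54]}]' > path.dat && python3 drive.py path.dat 0.085; python3 plan.py .46 -.1 .3 83.5 0
```

```text
clock: 0.6
tcp_pos: [0.3579, -0.4109, 0.3646]
orientation: [2.806, 1.41, 0.001]
contact_force: [1.4, 0.1, 0.2]
grip_width: 0.0852
gripper_force: 0.0
tcp [ 0.3579 -0.4109  0.3646] grasp pt [ 0.358  -0.4109  0.3106] tool [ 0.597  0.803  0.001  0.803 -0.597 -0.001 -0.     0.001 -1.   ]
joints [ 0.8851  0.2164 -0.1711  1.7856  0.0403  1.1415  0.0618] F [1.401  0.0797 0.219 ] t 0.6
target tcp [ 0.46  -0.1    0.354] ROW [ 0.3104 -0.1036  0.0104] [ 0.0013  0.0005 -0.5259]
```

```bash
echo '[{"xyz":[0.045, -0.015, 0], "rotvec":[0, 0, -0.08]}, {"xyz":[0.09, -0.03, 0], "rotvec":[0, 0, -0.16]}, {"xyz":[0.135, -0.045, 0], "rotvec":[0, 0, -0.24]}, {"xyz":[0.18, -0.06, 0], "rotvec":[0, 0, -0.32]}, {"xyz":[0.225, -0.075, 0], "rotvec":[0, 0, -0.40]}]' > path.dat && python3 drive.py path.dat; python3 plan.py .504 -.0076 .03 83.5 45 .13
```

```text
clock: 1.1
tcp_pos: [0.4322, -0.1859, 0.3638]
orientation: [2.472, 1.938, -0.001]
contact_force: [0.9, -0.1, -0.3]
grip_width: 0.0849
gripper_force: 0.0
tcp [ 0.4322 -0.1859  0.3638] grasp pt [ 0.4322 -0.186   0.3098] tool [ 0.239  0.971 -0.     0.971 -0.239 -0.    -0.    -0.    -1.   ]
joints [ 0.6411  0.1031 -0.3927  1.9284  0.0441  1.1185 -0.0099] F [ 0.8758 -0.066  -0.3322] t 1.1
target tcp [0.5187 0.1217 0.1601] ROW [0.3194 0.0107 0.2036] [-0.0503 -0.784  -0.1208]
```

```bash
echo '[{"xyz":[0.044, 0.001, 0], "rotvec":[0, -0.1, -0.02]}, {"xyz":[0.088, 0.003, 0], "rotvec":[0, -0.2, -0.04]}, {"xyz":[0.132, 0.004, 0], "rotvec":[-0.02, -0.3, -0.06]}, {"xyz":[0.176, 0.006, 0.02], "rotvec":[-0.03, -0.4, -0.08]}, {"xyz":[0.22, 0.008, 0.04], "rotvec":[-0.03, -0.5, -0.09]}]' > path.dat && python3 drive.py path.dat; python3 plan.py .504 -.0076 .03 83.5 45 .12
```

```text
clock: 1.6
tcp_pos: [0.4936, 0.0253, 0.3245]
orientation: [2.092, 1.794, -0.528]
contact_force: [0.3, -0.3, 0.2]
grip_width: 0.0851
gripper_force: 0.0
tcp [0.4936 0.0253 0.3245] grasp pt [ 0.4903 -0.0006  0.2773] tool [ 0.136  0.989 -0.062  0.865 -0.149 -0.479 -0.483  0.011 -0.875]
joints [ 0.1065  0.3114 -0.6079  1.8802  0.5877  1.3761 -0.8859] F [ 0.257  -0.3354  0.1781] t 1.6
target tcp [0.5179 0.1146 0.153 ] ROW [0.1635 0.0087 0.1058] [-0.0128 -0.2807 -0.0361]
```

```bash
echo '[{"xyz":[0.041, 0.002, 0.026], "rotvec":[0, -0.07, -0.01]}, {"xyz":[0.082, 0.004, 0.053], "rotvec":[0, -0.14, -0.02]}, {"xyz":[0.123, 0.007, 0.08], "rotvec":[-0.01, -0.21, -0.03]}, {"xyz":[0.1635, 0.0087, 0.106], "rotvec":[-0.013, -0.281, -0.036]}, {"xyz":[0.1635, 0.0087, 0.106], "rotvec":[-0.013, -0.281, -0.036]}]' > path.dat && python3 drive.py path.dat; python3 plan.py .504 -.0076 .03 83.5 45
```

```text
clock: 2.1
tcp_pos: [0.5129, 0.1169, 0.1422]
orientation: [1.865, 1.69, -0.795]
contact_force: [-0.6, -0.3, 0.2]
grip_width: 0.085
gripper_force: 0.0
tcp [0.5129 0.1169 0.1422] grasp pt [0.508  0.079  0.1041] tool [ 0.061  0.994 -0.091  0.704 -0.107 -0.702 -0.708 -0.021 -0.706]
joints [-0.2174  0.7395 -0.5294  1.8289  0.8171  1.4723 -1.284 ] F [-0.6064 -0.316   0.2297] t 2.1
target tcp [0.5083 0.0303 0.0682] ROW [-0.0088  0.0063  0.1135] [-0.0108  0.0012  0.0194]
```

```bash
echo '[{"xyz":[-0.002, 0.002, 0.03], "rotvec":[-0.01, 0, 0.02]}, {"xyz":[-0.004, 0.004, 0.06], "rotvec":[-0.01, 0, 0.02]}, {"xyz":[-0.006, 0.006, 0.09], "rotvec":[-0.01, 0, 0.02]}, {"xyz":[-0.008, 0.0063, 0.1128], "rotvec":[-0.0108, 0, 0.0194]}, {"xyz":[-0.008, 0.0063, 0.1128], "rotvec":[-0.0108, 0, 0.0194]}]' > path.dat && python3 drive.py path.dat; python3 - <<'E'
from h import *
S,_=imaging.grab_frame("scene");T,_=imaging.grab_frame("top")
c=lambda I,u,v,w=40,h=60:cv2.resize(I[v-h:v+h,u-w:u+w],None,fx=5,fy=5,interpolation=cv2.INTER_CUBIC)
cv2.imwrite("pics/grasp1.png",np.hstack([c(S,382,183),c(T,370,223)]))
E
python3 plan.py .504 -.0076 .03 83.5 45
```

```text
clock: 2.6
tcp_pos: [0.5121, 0.0244, 0.078]
orientation: [1.883, 1.651, -0.765]
contact_force: [0.0, 0.0, -0.1]
grip_width: 0.085
gripper_force: 0.0
tcp [0.5134 0.0284 0.0792] grasp pt [ 0.5095 -0.0095  0.0409] tool [ 0.099  0.993 -0.072  0.703 -0.121 -0.7   -0.704  0.018 -0.71 ]
joints [-0.1274  0.7884 -0.4601  1.9354  0.9544  1.3062 -1.3521] F [0.1741 0.4754 0.2769] t 2.7
target tcp [0.5083 0.0303 0.0682] ROW [ 0.0087 -0.0055  0.0068] [ 0.0075 -0.0043 -0.0183]
```

View pics/grasp1.png

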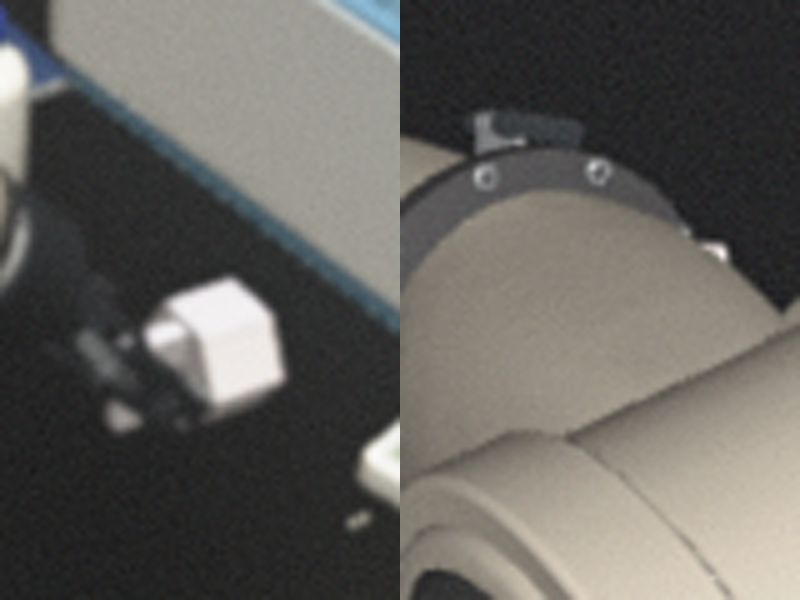

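The scene crop shows the near finger in front of the tab and the hub free; the top view is hidden by the arm. I'll let it settle and check.

```bash
echo '[{}, {}]' > path.dat && python3 drive.py path.dat; python3 plan.py .5042 -.0066 .03 83.5 45
```

```text
clock: 2.9
tcp_pos: [0.5137, 0.0298, 0.0791]
orientation: [1.881, 1.657, -0.755]
contact_force: [0.1, 0.2, 0.5]
grip_width: 0.0849
gripper_force: 0.0
tcp [0.5137 0.0298 0.0791] grasp pt [ 0.5099 -0.008   0.0407] tool [ 0.097  0.993 -0.07   0.704 -0.119 -0.7   -0.703  0.019 -0.711]
joints [-0.1291  0.7888 -0.461   1.9348  0.9549  1.3059 -1.3525] F [0.108  0.2231 0.5094] t 2.9
target tcp [0.5085 0.0313 0.0682] ROW [ 0.0082 -0.0055  0.007 ] [ 0.0095 -0.0054 -0.0171]
```

```bash
echo '[{"xyz":[0.004, -0.003, 0.0035], "rotvec":[0, 0, -0.01]}, {"xyz":[0.0082, -0.0055, 0.007], "rotvec":[0.0095, -0.0054, -0.017]}, {"xyz":[0.0082, -0.0055, 0.007], "rotvec":[0.0095, -0.0054, -0.017]}]' > path.dat && python3 drive.py path.dat && python3 plan.py .5042 -.0066 .03 83.5 45; echo '[{}, {}, {}, {}, {}]' > path.dat && python3 drive.py path.dat 0.0 60;python3 plan.py .5042 -.0066 .03 83.5 45;
```

```text
clock: 3.2
tcp_pos: [0.5072, 0.0303, 0.0663]
orientation: [1.871, 1.672, -0.781]
contact_force: [-0.2, -0.3, -0.9]
grip_width: 0.0855
gripper_force: 0.0
tcp [0.5072 0.0303 0.0663] grasp pt [ 0.5027 -0.0077  0.0282] tool [ 0.078  0.993 -0.083  0.701 -0.114 -0.704 -0.709 -0.004 -0.706]
joints [-0.1348  0.8124 -0.4587  1.9386  0.9562  1.3039 -1.3552] F [-0.2417 -0.2683 -0.9162] t 3.2
target tcp [0.5085 0.0313 0.0682] ROW [-0.0005  0.0012 -0.0021] [-0.0032  0.0023  0.0024]
clock: 3.7
tcp_pos: [0.5079, 0.03, 0.0673]
orientation: [1.872, 1.67, -0.779]
contact_force: [-0.8, 1.0, 2.1]
grip_width: 0.0118
gripper_force: 8.8
tcp [0.5079 0.03   0.0673] grasp pt [ 0.5035 -0.008   0.0292] tool [ 0.08   0.993 -0.082  0.701 -0.114 -0.704 -0.708 -0.002 -0.706]
joints [-0.134   0.8106 -0.4586  1.9381  0.9566  1.3039 -1.3553] F [-0.8361  0.9637  2.141 ] t 3.7
target tcp [0.5085 0.0313 0.0682] ROW [ 0.0004  0.0004 -0.0016] [-0.002   0.0017  0.0002]
```

```bash
echo '[{}, {"xyz":[-0.01, 0, -0.01]}, {"xyz":[-0.03, 0, -0.03]}, {"xyz":[-0.055, 0, -0.055]}, {"xyz":[-0.08, 0, -0.08]}]' > path.dat && python3 drive.py path.dat; python3 plan.py .50 .10 .12 83.5 -45
```

```text
clock: 4.2
tcp_pos: [0.5075, 0.0303, 0.1817]
orientation: [1.872, 1.672, -0.78]
contact_force: [-0.1, -0.2, -3.1]
grip_width: 0.0113
gripper_force: 58.8
tcp [0.5075 0.0303 0.1817] grasp pt [ 0.503  -0.0076  0.1435] tool [ 0.078  0.993 -0.083  0.702 -0.114 -0.703 -0.708 -0.003 -0.706]
joints [-0.0957  0.6179 -0.509   1.9276  0.8519  1.4196 -1.1963] F [-0.0873 -0.2483 -3.1077] t 4.2
target tcp [0.4957 0.0621 0.1582] ROW [ 0.038  -0.0153 -0.0047] [-0.0035  1.5717 -0.0011]
```

```bash
python3 plan.py .502 .05 .145 83.5 8 | tail -1; python3 plan.py .502 .03 .145 83.5 22 | tail -1
```

```text
target tcp [0.5029 0.0575 0.1985] ROW [ 0.0068 -0.0078 -0.0306] [-0.0033  0.6466  0.0005]
target tcp [0.5043 0.0501 0.1951] ROW [ 0.0041 -0.0055 -0.0231] [-0.0032  0.4023  0.0009]
```

```bash
echo '[{"xyz":[0.001, -0.001, -0.006], "rotvec":[0, 0.13, 0]}, {"xyz":[0.003, -0.003, -0.014], "rotvec":[0, 0.26, 0]}, {"xyz":[0.004, -0.005, -0.022], "rotvec":[0, 0.39, 0]}, {"xyz":[0.006, -0.007, -0.027], "rotvec":[-0.003, 0.52, 0]}, {"xyz":[0.0068, -0.0078, -0.0306], "rotvec":[-0.003, 0.646, 0]}]' > path.dat && python3 drive.py path.dat; python3 plan.py .50 .10 .12 83.5 -45;python3 plan.py .501 .075 .13 83.5 -22 | tail -1
```

```text
clock: 4.7
tcp_pos: [0.5029, 0.0579, 0.1984]
orientation: [2.27, 2.029, -0.153]
contact_force: [-0.1, -0.2, -4.7]
grip_width: 0.0113
gripper_force: 58.6
tcp [0.5029 0.0579 0.1984] grasp pt [0.5022 0.0506 0.1449] tool [ 0.111  0.994 -0.013  0.984 -0.112 -0.136 -0.136  0.002 -0.991]
joints [ 0.2817  0.4478 -0.7202  1.997   0.5183  0.9355 -0.8499] F [-0.0515 -0.1867 -4.6614] t 4.7
target tcp [0.4957 0.0621 0.1582] ROW [ 0.0088 -0.0077  0.0393] [0.002  0.9222 0.0021]
target tcp [0.4987 0.0549 0.1801] ROW [-0.0009 -0.0038  0.0186] [0.0023 0.5208 0.0016]
```

```bash
echo '[{"xyz":[0, -0.001, 0.003], "rotvec":[0, 0.12, 0]}, {"xyz":[-0.001, -0.002, 0.008], "rotvec":[0, 0.24, 0]}, {"xyz":[-0.001, -0.003, 0.013], "rotvec":[0, 0.36, 0]}, {"xyz":[-0.001, -0.004, 0.0186], "rotvec":[0.002, 0.48, 0]}, {"xyz":[0.001, -0.0045, 0.022], "rotvec":[0.002, 0.58, 0]}]' > path.dat && python3 drive.py path.dat; python3 plan.py .50 .10 .12 83.5 -45
```

```text
clock: 5.2
tcp_pos: [0.4978, 0.0543, 0.1753]
orientation: [-2.097, -1.871, -0.468]
contact_force: [-0.7, 0.1, -6.1]
grip_width: 0.0112
gripper_force: 58.7
tcp [0.4978 0.0543 0.1753] grasp pt [0.5003 0.0771 0.1264] tool [ 0.103  0.994  0.047  0.899 -0.114  0.424  0.426 -0.001 -0.905]
joints [ 0.784   0.6082 -1.0152  2.071   0.1352  0.6168 -0.3323] F [-0.6631  0.1378 -6.1432] t 5.2
target tcp [0.4957 0.0621 0.1582] ROW [-0.0005 -0.0029  0.0187] [-0.0007  0.3449 -0.0009]
```

```bash
echo '[{"xyz":[0, -0.001, 0.005], "rotvec":[0, 0.1, 0]}, {"xyz":[0, -0.002, 0.01], "rotvec":[0, 0.2, 0]}, {"xyz":[0, -0.003, 0.015], "rotvec":[0, 0.3, 0]}, {"xyz":[-0.0005, -0.003, 0.0187], "rotvec":[0, 0.345, 0]}, {"xyz":[-0.0005, -0.003, 0.0187], "rotvec":[0, 0.345, 0]}]' > path.dat && python3 drive.py path.dat; python3 plan.py .50 .10 .12 83.5 -45; python3 - <<'E'
from h import *
S,d=imaging.grab_frame("scene");T,_=imaging.grab_frame("top"); np.save("pics/st.npy",d)
c=lambda I,uv,w=40,h=50:cv2.resize(I[uv[1]-h:uv[1]+h,uv[0]-w:uv[0]+w],None,fx=5,fy=5,interpolation=cv2.INTER_CUBIC)
X=[.5,.1,.09]; a=proj("scene",X)[0].astype(int);b=proj("top",X)[0].astype(int); print(a,b)
cv2.imwrite("pics/up1.png",np.hstack([c(S,a),c(T,b)]))
E
```

```text
clock: 5.7
tcp_pos: [0.4955, 0.0619, 0.1565]
orientation: [-1.874, -1.667, -0.771]
contact_force: [-0.0, -0.3, -4.7]
grip_width: 0.0114
gripper_force: 58.8
tcp [0.4955 0.0619 0.1565] grasp pt [0.4997 0.0998 0.1182] tool [ 0.084  0.993  0.078  0.703 -0.115  0.702  0.706 -0.005 -0.708]
joints [ 0.9998  0.8911 -1.1819  2.0897  0.0416  0.5408 -0.1141] F [-0.0414 -0.3368 -4.6539] t 5.7
target tcp [0.4957 0.0621 0.1582] ROW [ 0.0014  0.0002 -0.0011] [-0.0024  0.0009 -0.0043]
[338 196] [324 220]
```

View pics/up1.png

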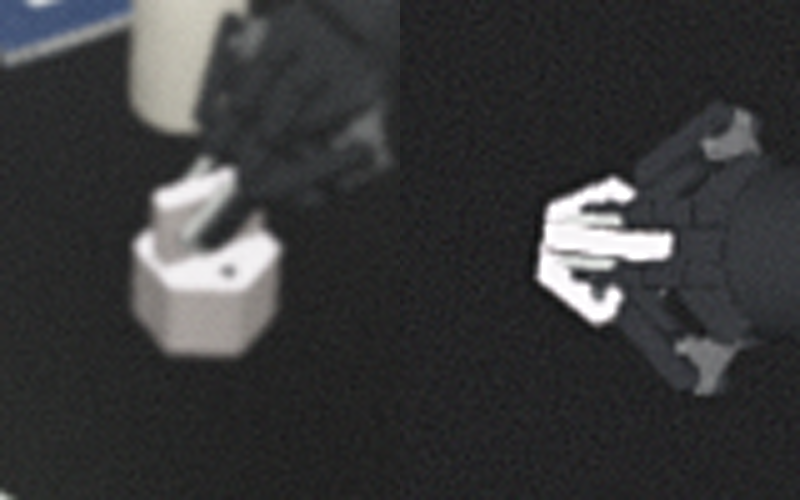

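The rotor hangs upright in the fingers, with its hub bottom clear of the table and level in the scene crop; the tab points up. Next I lower it.

```bash
echo '[{"xyz":[-0.007, 0, 0.007]}, {"xyz":[-0.014, 0, 0.014]}, {"xyz":[-0.021, 0, 0.021]}, {"xyz":[-0.028, 0, 0.028]}, {"xyz":[-0.031, 0, 0.031]}]' > path.dat && python3 drive.py path.dat; python3 plan.py .50 .10 .066 83.5 -45; echo '[{"xyz":[-0.001, 0, 0.001]}, {"xyz":[-0.002, 0, 0.002]}, {"xyz":[-0.003, 0, 0.003]}]' > path.dat && python3 drive.py path.dat; python3 plan.py .50 .10 .066 83.5 -45
```

```text
clock: 6.3
tcp_pos: [0.496, 0.0635, 0.1129]
orientation: [-1.873, -1.671, -0.771]
contact_force: [-0.1, -0.8, -4.7]
grip_width: 0.0116
gripper_force: 58.7
tcp [0.496  0.0635 0.1129] grasp pt [0.5002 0.1014 0.0747] tool [ 0.081  0.994  0.078  0.704 -0.112  0.701  0.706 -0.003 -0.708]
joints [ 0.9546  0.9537 -1.1143  2.0969  0.0832  0.4741 -0.0931] F [-0.0599 -0.7551 -4.7059] t 6.3
target tcp [0.4957 0.0621 0.1042] ROW [-0.0072 -0.0002  0.0051] [-0.0023  0.0019 -0.0013]
clock: 6.6
tcp_pos: [0.4967, 0.0635, 0.1102]
orientation: [-1.873, -1.672, -0.774]
contact_force: [0.0, 0.5, -3.3]
grip_width: 0.0111
gripper_force: 58.7
tcp [0.4967 0.0635 0.1102] grasp pt [0.501  0.1014 0.0719] tool [ 0.08   0.994  0.079  0.704 -0.113  0.702  0.706 -0.001 -0.708]
joints [ 0.9523  0.9585 -1.1105  2.0967  0.0865  0.4688 -0.0911] F [ 0.0225  0.5255 -3.3093] t 6.6
target tcp [0.4957 0.0621 0.1042] ROW [-0.0053 -0.0008  0.0031] [-0.0006  0.0014 -0.0002]
```

```bash
echo '[{"xyz":[-0.001, 0, 0.001]}, {"xyz":[-0.002, 0, 0.002]}, {"xyz":[-0.002, 0, 0.002]}]' > path.dat && python3 drive.py path.dat; echo '[{"xyz":[-0.0007, 0, 0.0007]}, {"xyz":[-0.0014, 0, 0.0014]}, {"xyz":[-0.0014, 0, 0.0014]}]' > path.dat && python3 drive.py path.dat
```

```text
clock: 6.9
tcp_pos: [0.4965, 0.0634, 0.1071]
orientation: [-1.873, -1.671, -0.773]
contact_force: [-0.0, 0.4, -4.1]
grip_width: 0.0111
gripper_force: 58.7
clock: 7.2
tcp_pos: [0.4964, 0.0635, 0.1051]
orientation: [-1.873, -1.671, -0.773]
contact_force: [-0.0, 0.4, -3.2]
grip_width: 0.0113
gripper_force: 58.7
```

```bash
echo '[{"xyz":[-0.0007, 0, 0.0007]}, {"xyz":[-0.0007, 0, 0.0007]}]' > path.dat && python3 drive.py path.dat|grep -E "tcp|force"; echo '[{"xyz":[-0.0007, 0, 0.0007]}, {"xyz":[-0.0007, 0, 0.0007]}]' > path.dat && python3 drive.py path.dat|grep -E "tcp|force"
```

```text
tcp_pos: [0.4964, 0.0635, 0.1041]
contact_force: [-0.6, 0.2, -4.2]
gripper_force: 58.7
tcp_pos: [0.4967, 0.0636, 0.1037]
contact_force: [-0.9, -3.3, 1.2]
gripper_force: 59.6
```

```bash
echo '[{"xyz":[-0.0003, 0, 0.0003]}, {"xyz":[-0.0003, 0, 0.0003]}]' > path.dat && python3 drive.py path.dat|grep -E "tcp|force"; echo '[{"xyz":[-0.0003, 0, 0.0003]}, {"xyz":[-0.0003, 0, 0.0003]}, {"xyz":[-0.0003, 0, 0.0003]}, {"xyz":[-0.0003, 0, 0.0003]}]' > path.dat && python3 drive.py path.dat 0.085; python3 plan.py .50 .10 .066 83.5 -45
```

```text
tcp_pos: [0.4967, 0.0636, 0.1037]
contact_force: [-3.6, -3.9, 8.0]
gripper_force: 60.8
clock: 8.2
tcp_pos: [0.4965, 0.0636, 0.1024]
orientation: [-1.873, -1.671, -0.773]
contact_force: [0.7, 0.1, -0.9]
grip_width: 0.0685
gripper_force: 0.0
tcp [0.4965 0.0636 0.1024] grasp pt [0.5008 0.1015 0.0641] tool [ 0.081  0.994  0.079  0.704 -0.113  0.702  0.706 -0.001 -0.708]
joints [ 0.9453  0.9701 -1.0987  2.0972  0.0935  0.4582 -0.0872] F [ 0.7457  0.053  -0.929 ] t 8.2
target tcp [0.4957 0.0621 0.1042] ROW [ 0.0001 -0.0006 -0.0024] [-0.001   0.0014 -0.0004]
```

Released. Next I back off along the tool axis, then rise and rotate to vertical.

```bash
echo '[{"xyz":[0, 0, -0.02]}, {"xyz":[0, 0, -0.05]}, {"xyz":[0, 0, -0.09]}, {"xyz":[0.02, 0, -0.12]}, {"xyz":[0.05, 0, -0.15]}]' > path.dat && python3 drive.py path.dat; python3 plan.py .50 .10 .066 83.5 0 .15; python3 - <<'E'
from h import *
S,d=imaging.grab_frame("scene");T,e=imaging.grab_frame("top"); np.save("pics/scene2.npy",d);np.save("pics/top2.npy",e);cv2.imwrite("pics/scene2.png",S);cv2.imwrite("pics/top2.png",T)
c=lambda I,uv,w=40,h=50:cv2.resize(I[uv[1]-h:uv[1]+h,uv[0]-w:uv[0]+w],None,fx=5,fy=5,interpolation=cv2.INTER_CUBIC)
X=[.5,.1,.05]; a=proj("scene",X)[0].astype(int);b=proj("top",X)[0].astype(int); print(a,b)
cv2.imwrite("pics/up2.png",np.hstack([c(S,a),c(T,b)]))
E
```

```text
clock: 8.7
tcp_pos: [0.4884, -0.0084, 0.2442]
orientation: [-1.876, -1.667, -0.772]
contact_force: [0.0, -0.9, 0.6]
grip_width: 0.0851
gripper_force: 0.0
tcp [ 0.4884 -0.0084  0.2442] grasp pt [0.4927 0.0295 0.206 ] tool [ 0.084  0.993  0.08   0.703 -0.116  0.702  0.706 -0.003 -0.708]
joints [ 1.2153  0.7963 -1.3154  2.0173 -0.0241  0.7933 -0.0677] F [ 0.0163 -0.889   0.5905] t 8.7
target tcp [0.5  0.1  0.27] ROW [ 0.0954 -0.0012  0.0587] [-0.0019 -0.784  -0.0038]
[338 208] [324 221]
```

View pics/up2.png

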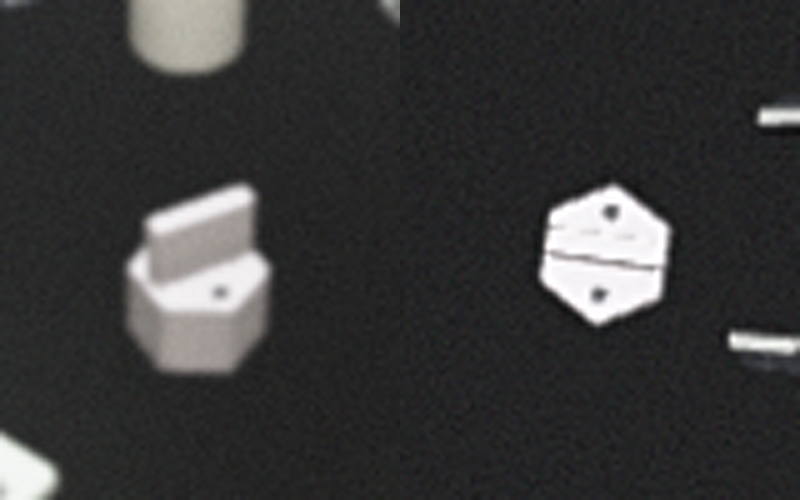

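The rotor stands upright by itself. In the top view its tab runs almost left-right, at about (322,222); in the scene view the rotor is level at about (338,208). Next I measure its centre and yaw.

```bash
cat > meas2.py <<'E'
from h import *
from meas import rect
for n,b in(("top",(300,195,352,250)),("scene",(300,170,375,245))):
    D=np.load(f"pics/{n}2.npy"); P,ok,u,v=cloud(n,D,b); m=ok&(abs(P[:,0]-.5)<.045)&(abs(P[:,1]-.1)<.045)
    print("==",n); q=P[m&(P[:,2]>.072)]; rect(q,"tab top"); print("  z",np.percentile(q[:,2],[5,50,95]))
    q=P[m&(P[:,2]>.034)&(P[:,2]<.05)]; rect(q,"hub top"); print("  z",np.median(q[:,2]))
# top silhouette by colour, ray onto hub-top plane
I=cv2.imread("pics/top2.png"); M=(I.min(2)>100).astype(np.uint8); M[:, :300]=0; M[:,350:]=0; M[:195]=0; M[250:]=0
c=max(cv2.findContours(M,0,1)[0],key=cv2.contourArea)[:,0]; X=plane("top",c,.042); (cc,ra)=cv2.minEnclosingCircle((X[:,:2]*1000).astype(np.float32)); print("hex circle",cc,ra)
E
python3 meas2.py | sed -n '/==/,$p'
```

```text
== top
   tab top 115 rect [501.3281 101.415 ] [54.5043 11.8503] 83.7 mean [500.8576 101.1452  79.7359] pca 83.6
  z [0.0761 0.0799 0.0828]
   hub top 355 rect [501.2952 101.2049] [59.1955 64.2927] 83.2 mean [500.0916 101.0637  40.2572] pca 173.8
  z 0.04013193955120503
== scene
   tab top 128 rect [499.6332 103.934 ] [55.7294 13.1988] 86.4 mean [498.3399 104.94    79.6684] pca 83.4
  z [0.0737 0.081  0.0831]
   hub top 264 rect [491.7139 109.312 ] [65.0862 42.2492] 53.5 mean [488.0309 108.9504  41.9305] pca 65.9
  z 0.0421386908597773
hex circle (501.19171142578125, 100.84135437011719) 34.742523193359375
```

```bash
echo '[{"xyz":[0.016, 0, 0.004], "rotvec":[0, -0.13, 0]}, {"xyz":[0.032, 0, 0.012], "rotvec":[0, -0.26, 0]}, {"xyz":[0.048, 0, 0.022], "rotvec":[0, -0.39, 0]}, {"xyz":[0.064, 0, 0.034], "rotvec":[0, -0.52, 0]}, {"xyz":[0.08, -0.001, 0.046], "rotvec":[0, -0.65, 0]}]' > path.dat && python3 drive.py path.dat; python3 plan.py .5008 .1026 .066 83.5 0 .1
```

```text
clock: 9.3
tcp_pos: [0.4979, 0.0826, 0.2686]
orientation: [-2.279, -2.033, -0.148]
contact_force: [0.7, -0.2, -1.2]
grip_width: 0.0848
gripper_force: 0.0
tcp [0.4979 0.0826 0.2686] grasp pt [0.4988 0.0894 0.2151] tool [ 0.112  0.994  0.017  0.985 -0.114  0.127  0.128  0.002 -0.992]
joints [ 0.6056  0.3936 -1.0108  1.9644  0.2757  0.916  -0.6361] F [ 0.7168 -0.2326 -1.221 ] t 9.3
target tcp [0.5008 0.1026 0.22  ] ROW [0.0138 0.0005 0.0508] [ 0.0021 -0.1283 -0.0002]
```

```bash
echo '[{"xyz":[0.003, 0, 0.013], "rotvec":[0, -0.03, 0]}, {"xyz":[0.007, 0, 0.025], "rotvec":[0, -0.06, 0]}, {"xyz":[0.01, 0, 0.038], "rotvec":[0, -0.1, 0]}, {"xyz":[0.0138, 0.0005, 0.0508], "rotvec":[0.002, -0.128, 0]}, {"xyz":[0.0138, 0.0005, 0.0508], "rotvec":[0.002, -0.128, 0]}]' > path.dat && python3 drive.py path.dat; python3 plan.py .5008 .1026 .066 83.5 0
```

```text
clock: 9.8
tcp_pos: [0.4993, 0.1039, 0.2178]
orientation: [-2.333, -2.092, -0.0]
contact_force: [0.3, -0.5, -1.0]
grip_width: 0.085
gripper_force: 0.0
tcp [0.4993 0.1039 0.2178] grasp pt [0.499  0.1042 0.1638] tool [ 0.109  0.994 -0.005  0.994 -0.109  0.006  0.006 -0.006 -1.   ]
joints [ 0.399   0.4619 -0.8981  1.9807  0.446   0.9126 -0.839 ] F [ 0.3158 -0.4751 -0.9745] t 9.8
target tcp [0.5008 0.1026 0.12  ] ROW [-0.0016  0.0022  0.0978] [-0.0058 -0.0056  0.0043]
```

```bash
echo '[{"xyz":[0, 0.001, 0.03]}, {"xyz":[-0.001, 0.002, 0.06], "rotvec":[-0.003, -0.003, 0.002]}, {"xyz":[-0.0016, 0.0022, 0.085], "rotvec":[-0.006, -0.006, 0.004]}, {"xyz":[-0.0016, 0.0022, 0.0978], "rotvec":[-0.006, -0.006, 0.004]}, {"xyz":[-0.0016, 0.0022, 0.0978], "rotvec":[-0.006, -0.006, 0.004]}]' > path.dat && python3 drive.py path.dat; python3 plan.py .5008 .1026 .066 83.5 0
```

```text
clock: 10.3
tcp_pos: [0.5015, 0.1006, 0.1204]
orientation: [2.347, 2.088, -0.0]
contact_force: [-0.9, -0.4, 0.8]
grip_width: 0.0853
gripper_force: 0.0
tcp [0.5015 0.1006 0.1204] grasp pt [0.5015 0.1006 0.0664] tool [ 0.117  0.993  0.     0.993 -0.117 -0.001 -0.001  0.    -1.   ]
joints [ 0.2908  0.5985 -0.7719  2.0435  0.6194  0.7446 -0.9864] F [-0.881  -0.3682  0.7812] t 10.3
target tcp [0.5008 0.1026 0.12  ] ROW [ 0.0019 -0.0009  0.0004] [ 0.0001  0.0005 -0.0035]
```

```bash
echo '[{}, {}]' > path.dat && python3 drive.py path.dat >/dev/null; python3 plan.py .5008 .1026 .066 83.5 0
```

```text
tcp [0.5031 0.1014 0.1228] grasp pt [0.5034 0.1014 0.0688] tool [ 0.117  0.993  0.005  0.993 -0.117  0.     0.001  0.005 -1.   ]
joints [ 0.2916  0.5951 -0.7741  2.0414  0.6192  0.7451 -0.9866] F [-0.6369  0.527   0.3444] t 10.5
target tcp [0.5008 0.1026 0.12  ] ROW [ 0.001  -0.0024  0.0028] [ 0.005  -0.0007 -0.0037]
```

```bash
echo '[{"xyz":[0.001, -0.0024, 0.0028], "rotvec":[0.005, 0, -0.0037]}, {"xyz":[0.001, -0.0024, 0.0028], "rotvec":[0.005, 0, -0.0037]}, {"xyz":[0.001, -0.0024, 0.0028], "rotvec":[0.005, 0, -0.0037]}]' > path.dat && python3 drive.py path.dat >/dev/null; python3 plan.py .5008 .1026 .066 83.5 0
```

```text
tcp [0.5001 0.1024 0.119 ] grasp pt [0.5    0.1024 0.065 ] tool [ 0.113  0.994 -0.002  0.994 -0.113  0.    -0.    -0.002 -1.   ]
joints [ 0.2877  0.6007 -0.7725  2.0454  0.6213  0.7431 -0.9884] F [ 0.6258  0.0477 -0.5576] t 10.8
target tcp [0.5008 0.1026 0.12  ] ROW [ 0.0003  0.0007 -0.001 ] [-0.0017  0.0001  0.0003]
```

Good within 1 mm. Closing the gripper.

```bash
echo '[{"xyz":[0, 0.0007, -0.001], "rotvec":[-0.0017, 0, 0]}, {"xyz":[0, 0.0007, -0.001], "rotvec":[-0.0017, 0, 0]}, {"xyz":[0, 0.0007, -0.001], "rotvec":[-0.0017, 0, 0]}, {"xyz":[0, 0.0007, -0.001], "rotvec":[-0.0017, 0, 0]}, {"xyz":[0, 0.0007, -0.001], "rotvec":[-0.0017, 0, 0]}]' > path.dat && python3 drive.py path.dat 0 60;  echo '[{}, {}, {"xyz":[0, 0, -0.005]}, {"xyz":[0, 0, -0.02]}, {"xyz":[0, 0, -0.05]}]' > path.dat && python3 drive.py path.dat; python3 plan.py .5008 .1026 .066 83.5 0
```

```text
clock: 11.3
tcp_pos: [0.5008, 0.1023, 0.1197]
orientation: [-2.343, -2.092, 0.0]
contact_force: [6.1, -0.2, 3.8]
grip_width: 0.0118
gripper_force: 6.7
clock: 11.8
tcp_pos: [0.4991, 0.1018, 0.1691]
orientation: [-2.341, -2.091, 0.007]
contact_force: [0.1, -0.7, -4.3]
grip_width: 0.0111
gripper_force: 58.8
tcp [0.4991 0.1018 0.1691] grasp pt [0.4989 0.1017 0.1151] tool [ 0.113  0.994 -0.005  0.994 -0.113 -0.001 -0.001 -0.005 -1.   ]
joints [ 0.346   0.528  -0.84    2.0179  0.5305  0.8317 -0.9121] F [ 0.1261 -0.7274 -4.2732] t 11.8
target tcp [0.5008 0.1026 0.12  ] ROW [0.0011 0.0018 0.0491] [-0.0049  0.0014  0.0006]
```

```bash
python3 - <<'E'
from h import *
from scipy.spatial import cKDTree
S=cv2.imread("pics/scene2.png");T=cv2.imread("pics/top2.png")
c=lambda I,u,v,w=20,h=20:cv2.resize(I[v-h:v+h,u-w:u+w],None,fx=10,fy=10,interpolation=cv2.INTER_CUBIC)
def en(x): return cv2.normalize(x,None,0,255,cv2.NORM_MINMAX)
cv2.imwrite("pics/mill2.png",np.hstack([en(c(S,255,243)),en(c(T,239,211))]))
for n,C,b in(("top",(.5187,.3205),(215,185,265,235)),("scene",(.5171,.323),(225,215,285,270))):
    for k in("0","2"):
        P,ok,u,v=cloud(n,np.load(f"pics/{n}{k}.npy"),b); rr=np.hypot(P[:,0]-C[0],P[:,1]-C[1])
        for lo,hi in((.040,.06),(.046,.06)):
            for r0 in(0,.012):
                q=P[ok&(P[:,2]>lo)&(P[:,2]<hi)&(rr<.03)&(rr>r0)][:,:2]; m=q.mean(0);p=q-m; w,V=np.linalg.eigh(p.T@p)
                d=V[:,1]*np.sign(V[0,1]); e=p@d; A=q[e>.012].mean(0);B=q[e<-.012].mean(0); 
                print(n,k,lo,r0,len(q),m*1000,"pca",np.degrees(np.arctan2(d[1],d[0])).round(1),"ends",np.degrees(np.arctan2(*(A-B)[::-1])).round(1),(A+B)*500)
E
```

```text
top 0 0.04 0 109 [519.2973 319.7925] pca 7.2 ends 6.6 [518.9685 319.8048]
top 0 0.04 0.012 44 [520.346  319.8735] pca 6.4 ends 6.4 [519.3932 319.794 ]
top 0 0.046 0 99 [518.5942 320.265 ] pca 8.3 ends 7.5 [518.7298 320.0514]
top 0 0.046 0.012 40 [518.7298 320.0514] pca 7.5 ends 7.5 [518.7298 320.0514]
top 2 0.04 0 104 [519.0975 319.9913] pca 6.9 ends 6.6 [518.8142 319.9187]
top 2 0.04 0.012 43 [519.9273 320.0217] pca 6.6 ends 6.7 [519.0725 319.9747]
top 2 0.046 0 97 [518.2579 320.2192] pca 7.9 ends 7.5 [518.6316 320.1728]
top 2 0.046 0.012 39 [518.1803 320.1137] pca 7.5 ends 7.5 [518.6316 320.1728]
scene 0 0.04 0 128 [514.3231 324.1359] pca 7.6 ends 7.8 [515.7124 324.0972]
scene 0 0.04 0.012 55 [513.0543 323.9255] pca 8.2 ends 8.1 [515.724  324.2702]
scene 0 0.046 0 108 [514.4119 323.5638] pca 6.7 ends 7.1 [515.6581 323.7436]
scene 0 0.046 0.012 44 [512.6283 323.5401] pca 7.5 ends 7.4 [515.5502 323.8661]
scene 2 0.04 0 127 [514.1929 324.1807] pca 8.9 ends 9.0 [515.6917 324.2044]
scene 2 0.04 0.012 54 [513.0521 323.942 ] pca 9.2 ends 9.3 [515.5094 324.1707]
scene 2 0.046 0 102 [514.7189 323.6736] pca 7.2 ends 7.4 [516.1834 324.0214]
scene 2 0.046 0.012 39 [513.6712 323.7805] pca 7.6 ends 7.9 [515.9834 323.9031]
```

View pics/mill2.png

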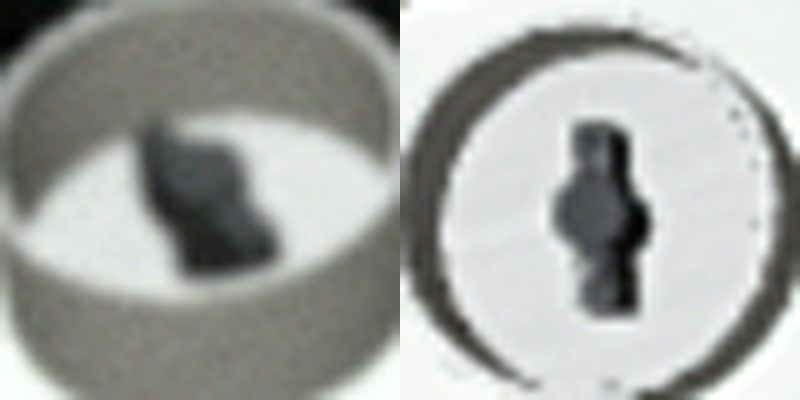

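The scene crop shows the spindle bar from about (149,130) to (265,255) in the 10x view. In the top crop it runs from (595,135) to (607,305), near-vertical. Depth in both views gives about 7.3° yaw. Next I carry the rotor there.

```bash
echo '[{"xyz":[0, 0, -0.01]}, {"xyz":[0, 0, -0.025]}, {"xyz":[0, 0, -0.045]}, {"xyz":[0, 0, -0.045]}]' > path.dat && python3 drive.py path.dat >/dev/null; python3 plan.py .518 .3218 .160 7.2 0
```

```text
tcp [0.5018 0.1028 0.2168] grasp pt [0.502  0.1028 0.1628] tool [ 0.113  0.994  0.003  0.994 -0.113  0.     0.001  0.003 -1.   ]
joints [ 0.3943  0.4624 -0.893   1.9809  0.458   0.9076 -0.8509] F [ 0.1176 -0.088  -3.4666] t 12.2
target tcp [0.518  0.3218 0.214 ] ROW [ 0.2194 -0.0087  0.003 ] [ 0.0023 -0.003   1.3316]
```

```bash
echo '[{"xyz":[0.02, 0, 0], "rotvec":[0, 0, 0.12]}, {"xyz":[0.04, 0, 0], "rotvec":[0, 0, 0.24]}, {"xyz":[0.06, -0.002, 0], "rotvec":[0, 0, 0.36]}, {"xyz":[0.08, -0.003, 0], "rotvec":[0, 0, 0.48]}, {"xyz":[0.1, -0.004, 0], "rotvec":[0, 0, 0.6]}]' > path.dat && python3 drive.py path.dat | head -2; python3 plan.py .518 .3218 .160 7.2 0
```

```text
clock: 12.7
tcp_pos: [0.5075, 0.2025, 0.2135]
tcp [0.5075 0.2025 0.2135] grasp pt [0.5074 0.2024 0.1595] tool [ 0.658  0.753 -0.002  0.753 -0.658 -0.001 -0.002 -0.001 -1.   ]
joints [ 0.0893  0.478  -0.7417  1.9094  0.404   0.9106 -1.569 ] F [ 1.2139  0.4768 -4.6089] t 12.7
target tcp [0.518  0.3218 0.214 ] ROW [ 0.0967 -0.0706 -0.0007] [-0.      0.0022  0.7269]
```

```bash
echo '[{"xyz":[0.017, -0.013, 0], "rotvec":[0, 0, 0.13]}, {"xyz":[0.035, -0.026, 0], "rotvec":[0, 0, 0.26]}, {"xyz":[0.052, -0.039, 0], "rotvec":[0, 0, 0.39]}, {"xyz":[0.07, -0.052, 0], "rotvec":[0, 0, 0.52]}, {"xyz":[0.085, -0.062, 0], "rotvec":[0, 0, 0.64]}]' > path.dat && python3 drive.py path.dat | head -2; python3 plan.py .518 .3218 .160 7.2 0
```

```text
clock: 13.2
tcp_pos: [0.5161, 0.3081, 0.2133]
tcp [0.5161 0.3081 0.2133] grasp pt [0.516  0.308  0.1593] tool [ 0.977  0.212 -0.002  0.212 -0.977 -0.001 -0.002  0.    -1.   ]
joints [-0.2032  0.5223 -0.5847  1.7883  0.3478  0.9376 -2.2933] F [ 0.7386  0.2273 -3.9511] t 13.2
target tcp [0.518  0.3218 0.214 ] ROW [ 0.0048 -0.013  -0.0007] [0.0005 0.002  0.0876]
```

```bash
echo '[{"xyz":[0.0024, -0.006, 0], "rotvec":[0, 0, 0.045]}, {"xyz":[0.0048, -0.013, -0.0007], "rotvec":[0, 0, 0.0876]}, {"xyz":[0.0048, -0.013, -0.0007], "rotvec":[0, 0.002, 0.0876]}, {"xyz":[0.0048, -0.013, -0.0007], "rotvec":[0, 0.002, 0.0876]}]' > path.dat && python3 drive.py path.dat | head -2; python3 plan.py .518 .3218 .160 7.2 0; python3 - <<'E'
from h import *
S,d=imaging.grab_frame("scene");T,e=imaging.grab_frame("top"); np.save("pics/scene3.npy",d);np.save("pics/top3.npy",e);cv2.imwrite("pics/scene3.png",S);cv2.imwrite("pics/top3.png",T)
c=lambda I,uv,w=40,h=60:cv2.resize(I[uv[1]-h:uv[1]+h,uv[0]-w:uv[0]+w],None,fx=5,fy=5,interpolation=cv2.INTER_CUBIC)
cv2.imwrite("pics/over.png",np.hstack([c(S,(255,220)),c(T,(239,211))]))
E
```

```text
clock: 13.6
tcp_pos: [0.5182, 0.3203, 0.2143]
tcp [0.5182 0.3203 0.2143] grasp pt [0.5182 0.3202 0.1603] tool [ 0.991  0.131  0.     0.131 -0.991 -0.001  0.     0.001 -1.   ]
joints [-0.2364  0.5279 -0.5639  1.7698  0.3406  0.9426 -2.3811] F [ 0.3254 -0.3639 -3.8723] t 13.6
target tcp [0.518  0.3218 0.214 ] ROW [-0.     -0.0016  0.0003] [ 0.0011 -0.0003  0.0058]
```

View pics/over.png

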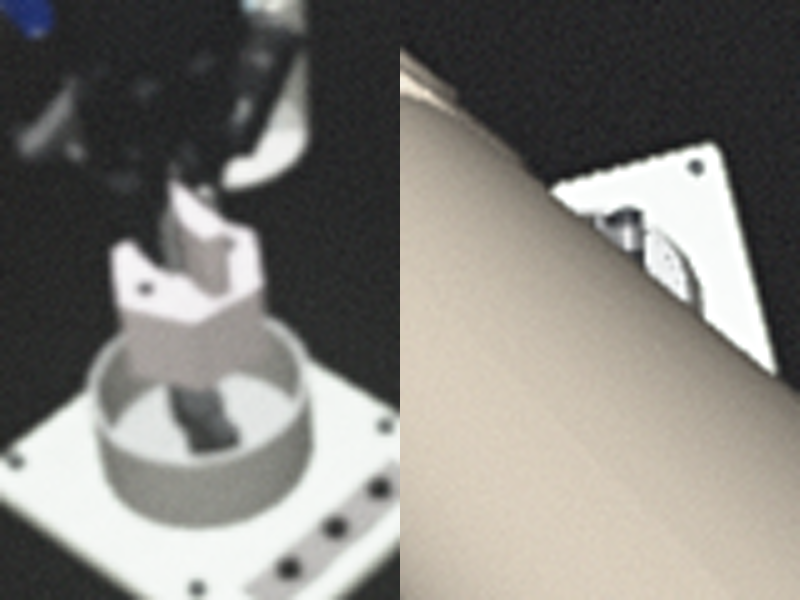

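The scene crop shows the hub hanging level over the chamber, between columns of about 237 and 268, with the keys visible below it; the top view is hidden by the arm. I'll check the lateral centring from the hub's silhouette.

```bash
python3 - <<'E'
from h import *
n="scene"; P,ok,u,v=cloud(n,np.load("pics/scene3.npy"),(215,175,300,250))
m=ok&(P[:,2]>.1)&(P[:,2]<.134)&(np.hypot(P[:,0]-.517,P[:,1]-.323)<.04)
for vv in range(214,234,3):
    k=u[m&(v==vv)]; 
    if len(k): print(vv,k.min(),k.max(),(k.min()+k.max())/2)
q=P[m]; print("u range",u[m].min(),u[m].max()); t=P[ok&(P[:,2]>.130)&(P[:,2]<.145)&(np.hypot(P[:,0]-.517,P[:,1]-.323)<.04)]; print("hub top z",np.percentile(t[:,2],[5,50,95]),len(t))
c=np.array([.5171,.323]); # axis expected in the scene camera's frame
for psi in(7.2,):
    a=np.radians(psi+90+60*np.arange(6)); H=c+.03464*np.c_[np.cos(a),np.sin(a)]
    for z in(.095,.137): p=proj(n,np.c_[H,np.full(6,z)]); print(z,p[:,0].min(),p[:,0].max(),(p[:,0].min()+p[:,0].max())/2)
# hub top plane corners height: bottom corner row
E
```

```text
220 262 266 264.0
223 239 267 253.0
226 240 267 253.5
229 240 265 252.5
232 241 262 251.5
u range 239 267
hub top z [0.1317 0.137  0.1415] 328
0.095 238.73120905614562 267.28583955536936 253.00852430575748
0.137 236.38270232235965 265.76566596869156 251.0741841455256
```

```bash
echo '[{"xyz":[0, -0.0016, 0.006], "rotvec":[0.001, 0, 0.0058]}, {"xyz":[0, -0.0016, 0.012], "rotvec":[0.001, 0, 0.0058]}, {"xyz":[0, -0.0016, 0.022], "rotvec":[0.001, 0, 0.0058]}, {"xyz":[0, -0.0016, 0.030], "rotvec":[0.001, 0, 0.0058]}, {"xyz":[0, -0.0016, 0.030], "rotvec":[0.001, 0, 0.0058]}]' > path.dat && python3 drive.py path.dat | head -2; python3 plan.py .518 .3218 .128 7.2 0
```

```text
clock: 14.2
tcp_pos: [0.5178, 0.3215, 0.1834]
tcp [0.5178 0.3215 0.1834] grasp pt [0.5177 0.3215 0.1294] tool [ 0.992  0.124 -0.001  0.124 -0.992 -0.001 -0.001  0.    -1.   ]
joints [-0.2524  0.5656 -0.5465  1.7899  0.3662  0.8898 -2.4107] F [-1.0575 -0.3881 -4.2062] t 14.2
target tcp [0.518  0.3218 0.182 ] ROW [ 0.0002 -0.0003  0.0014] [ 0.0004  0.0012 -0.0015]
```

```bash
echo '[{}, {}]' > path.dat && python3 drive.py path.dat | head -2; python3 plan.py .518 .3218 .128 7.2 0
```

```text
clock: 14.4
tcp_pos: [0.5187, 0.3225, 0.1856]
tcp [0.5187 0.3225 0.1856] grasp pt [0.5188 0.3226 0.1316] tool [ 0.992  0.124  0.002  0.124 -0.992  0.002  0.002 -0.001 -1.   ]
joints [-0.2521  0.5634 -0.5475  1.7876  0.3658  0.8904 -2.4104] F [ 0.0096 -0.8001 -4.0115] t 14.4
target tcp [0.518  0.3218 0.182 ] ROW [-0.0008  0.0006  0.0036] [-0.0014 -0.0021 -0.0015]
```

```bash
echo '[{"xyz":[-0.0008, 0.0006, 0.002], "rotvec":[0, -0.002, 0]}, {"xyz":[-0.0008, 0.0006, 0.004], "rotvec":[0, -0.002, 0]}, {"xyz":[-0.0008, 0.0006, 0.006], "rotvec":[0, -0.002, 0]}, {"xyz":[-0.0008, 0.0006, 0.008], "rotvec":[0, -0.002, 0]}, {"xyz":[-0.0008, 0.0006, 0.008], "rotvec":[0, -0.002, 0]}]' > path.dat && python3 drive.py path.dat | sed -n '2p;4p'; echo '[{"xyz":[0, 0, 0.0015]}, {"xyz":[0, 0, 0.003]}, {"xyz":[0, 0, 0.003]}]' > path.dat && python3 drive.py path.dat | sed -n '2p;4p'; python3 plan.py .518 .3218 .121 7.2 0
```

```text
tcp_pos: [0.5177, 0.3215, 0.177]
contact_force: [-0.2, 0.2, -3.0]
tcp_pos: [0.5178, 0.3215, 0.1741]
contact_force: [0.8, -0.3, -3.7]
tcp [0.5178 0.3215 0.1741] grasp pt [0.5177 0.3216 0.1201] tool [ 0.992  0.124 -0.001  0.124 -0.992  0.001 -0.001 -0.001 -1.   ]
joints [-0.2559  0.577  -0.5416  1.7963  0.3745  0.8722 -2.4173] F [ 0.7854 -0.3172 -3.7069] t 15.2
target tcp [0.518  0.3218 0.175 ] ROW [ 0.0003 -0.0002 -0.0009] [-0.0009  0.0007 -0.0016]
```

```bash
for i in 1 ; do echo '[{"xyz":[0, 0, 0.001]}, {"xyz":[0, 0, 0.002]}, {"xyz":[0, 0, 0.002]}]' > path.dat && python3 drive.py path.dat | sed -n '2p;4p'; echo '[{"xyz":[0, 0, 0.001]}, {"xyz":[0, 0, 0.0015]}, {"xyz":[0, 0, 0.0015]}]' > path.dat && python3 drive.py path.dat | sed -n '2p;4p'; python3 plan.py .518 .3218 .121 7.2 0|head -2; done; python3 -c "
from h import *
print(np.array(r.get_obs()['moment']))"
```

```text
tcp_pos: [0.5177, 0.3216, 0.1722]
contact_force: [-0.4, -0.9, -3.8]
tcp_pos: [0.5178, 0.3216, 0.1708]
contact_force: [-0.5, -0.1, -4.8]
tcp [0.5178 0.3216 0.1708] grasp pt [0.5177 0.3217 0.1168] tool [ 0.992  0.124 -0.001  0.124 -0.992  0.001 -0.    -0.001 -1.   ]
joints [-0.2576  0.5811 -0.5395  1.7983  0.3777  0.8662 -2.4198] F [-0.5392 -0.1365 -4.81  ] t 15.8
[-0.045  -0.0051  0.0116]
```

```bash
echo '[{"xyz":[0, 0, 0.001]}, {"xyz":[0, 0, 0.002]}, {"xyz":[0, 0, 0.002]}]' > path.dat && python3 drive.py path.dat | sed -n '2p;4p'; echo '[{"xyz":[0, 0, 0.001]}, {"xyz":[0, 0, 0.002]}, {"xyz":[0, 0, 0.002]}]' > path.dat && python3 drive.py path.dat | sed -n '2p;4p'; python3 plan.py .518 .3218 .121 7.2 0|head -2
```

```text
tcp_pos: [0.5178, 0.3216, 0.1687]
contact_force: [-0.3, 0.2, -4.2]
tcp_pos: [0.5178, 0.3216, 0.1667]
contact_force: [0.7, 0.7, -3.7]
tcp [0.5178 0.3216 0.1667] grasp pt [0.5178 0.3217 0.1127] tool [ 0.992  0.124 -0.001  0.124 -0.992  0.001 -0.    -0.001 -1.   ]
joints [-0.2596  0.5863 -0.5371  1.8006  0.3816  0.8592 -2.4229] F [ 0.7205  0.6939 -3.729 ] t 16.4
```

```bash
echo '[{"xyz":[0, 0, 0.001]}, {"xyz":[0, 0, 0.002]}, {"xyz":[0, 0, 0.003]}, {"xyz":[0, 0, 0.004]}, {"xyz":[0, 0, 0.004]}]' > path.dat && python3 drive.py path.dat | sed -n '2p;4p'; echo '[{"xyz":[0, 0, 0.001]}, {"xyz":[0, 0, 0.002]}, {"xyz":[0, 0, 0.003]}, {"xyz":[0, 0, 0.004]}, {"xyz":[0, 0, 0.004]}]' > path.dat && python3 drive.py path.dat | sed -n '2p;4p'
```

```text
tcp_pos: [0.5179, 0.3216, 0.1627]
contact_force: [0.9, -0.1, -4.0]
tcp_pos: [0.5179, 0.3216, 0.1587]
contact_force: [0.7, 0.3, -4.8]
```

```bash
echo '[{"xyz":[0, 0, 0.001]}, {"xyz":[0, 0, 0.002]}, {"xyz":[0, 0, 0.003]}, {"xyz":[0, 0, 0.004]}, {"xyz":[0, 0, 0.004]}]' > path.dat && python3 drive.py path.dat | sed -n '2p;4p'; echo '[{"xyz":[0, 0, 0.001]}, {"xyz":[0, 0, 0.002]}, {"xyz":[0, 0, 0.003]}, {"xyz":[0, 0, 0.004]}, {"xyz":[0, 0, 0.004]}]' > path.dat && python3 drive.py path.dat | sed -n '2p;4p'
```

```text
tcp_pos: [0.5179, 0.3216, 0.1547]
contact_force: [1.0, 1.1, -4.5]
tcp_pos: [0.5178, 0.3216, 0.1507]
contact_force: [1.1, -0.3, -4.2]
```

```bash
echo '[{"xyz":[0, 0, 0.001]}, {"xyz":[0, 0, 0.002]}, {"xyz":[0, 0, 0.003]}, {"xyz":[0, 0, 0.004]}, {"xyz":[0, 0, 0.004]}]' > path.dat && python3 drive.py path.dat | sed -n '2p;4p'; echo '[{"xyz":[0, 0, 0.0007]}, {"xyz":[0, 0, 0.0015]}, {"xyz":[0, 0, 0.0015]}]' > path.dat && python3 drive.py path.dat | sed -n '2p;4p'
```

```text
tcp_pos: [0.5178, 0.3216, 0.1467]
contact_force: [0.8, -0.8, -3.8]
tcp_pos: [0.5179, 0.3216, 0.1452]
contact_force: [0.6, 0.3, -4.8]
```

```bash
echo '[{"xyz":[0, 0, 0.0005]}, {"xyz":[0, 0, 0.001]}, {"xyz":[0, 0, 0.001]}]' > path.dat && python3 drive.py path.dat | sed -n '2p;4p'; echo '[{"xyz":[0, 0, 0.0005]}, {"xyz":[0, 0, 0.0005]}]' > path.dat && python3 drive.py path.dat | sed -n '2p;4p'
```

```text
tcp_pos: [0.5178, 0.3216, 0.1443]
contact_force: [1.4, 0.2, -4.8]
tcp_pos: [0.5178, 0.3217, 0.1438]
contact_force: [0.8, 0.3, -3.4]
```

```bash
echo '[{"xyz":[0, 0, 0.0005]}, {"xyz":[0, 0, 0.0005]}]' > path.dat && python3 drive.py path.dat | sed -n '2p;4p'; echo '[{"xyz":[0, 0, 0.0005]}, {"xyz":[0, 0, 0.0005]}]' > path.dat && python3 drive.py path.dat | sed -n '2p;4p'
```

```text
tcp_pos: [0.5179, 0.3217, 0.1438]
contact_force: [-0.5, -1.3, 2.1]
tcp_pos: [0.5179, 0.3217, 0.1438]
contact_force: [-1.2, -2.8, 5.9]
```

Seated on the floor, at the predicted height (TCP 0.1438 m) and with about 10 N net. Now I release and retreat.

```bash
echo '[{}, {}, {}, {}, {}]' > path.dat && python3 drive.py path.dat 0.06 | sed -n '1,6p'; echo '[{"xyz":[0, 0, -0.005]}, {"xyz":[0, 0, -0.02]}, {"xyz":[0, 0, -0.05]}, {"xyz":[0, 0, -0.09]}, {"xyz":[0, 0, -0.13]}]' > path.dat && python3 drive.py path.dat|sed -n '2p;4,6p'; echo '[{"xyz":[-0.01, 0.03, -0.03]}, {"xyz":[-0.02, 0.07, -0.05]}, {"xyz":[-0.03, 0.115, -0.05]}, {"xyz":[-0.03, 0.16, -0.05]}, {"xyz":[-0.03, 0.2, -0.05]}]' > path.dat && python3 drive.py path.dat|sed -n '2p;4p'; echo '[{}, {}]' > path.dat && python3 drive.py path.dat|head -2; python3 - <<'E'
from h import *
from meas import rect
S,d=imaging.grab_frame("scene");T,e=imaging.grab_frame("top"); np.save("pics/scene4.npy",d);np.save("pics/top4.npy",e);cv2.imwrite("pics/scene4.png",S);cv2.imwrite("pics/top4.png",T)
cv2.imwrite("pics/end.png",np.hstack([cv2.resize(S,(400,250)),cv2.resize(T,(400,250))]))
c=lambda I,uv,w=40,h=30:cv2.resize(I[uv[1]-h:uv[1]+h,uv[0]-w:uv[0]+w],None,fx=5,fy=5,interpolation=cv2.INTER_CUBIC)
cv2.imwrite("pics/end.png",np.vstack([cv2.imread("pics/end.png"),np.hstack([c(S,(255,235)),c(T,(239,208))])]))
print("=====")
for n,b in(("top",(215,180,265,240)),("scene",(225,205,285,270))):
    P,ok,u,v=cloud(n,np.load(f"pics/{n}4.npy"),b); rr=np.hypot(P[:,0]-.518,P[:,1]-.3218)
    q=P[ok&(rr<.035)&(P[:,2]>.095)&(P[:,2]<.13)]; print(n,"tab top z",np.median(q[:,2]),q.mean(0)); rect(q,"tab")
    q=P[ok&(rr<.034)&(P[:,2]>.055)&(P[:,2]<.08)]; print("  hub top z",np.median(q[:,2])); q=P[ok&(rr>.046)&(rr<.051)&(P[:,2]>.055)&(P[:,2]<.08)]; print("  rim z",np.median(q[:,2]))
E
```

```text
clock: 20.6
tcp_pos: [0.5178, 0.3217, 0.1428]
orientation: [-3.134, -0.195, 0.001]
contact_force: [0.5, -0.4, 0.2]
grip_width: 0.0599
gripper_force: 0.0
tcp_pos: [0.5176, 0.3216, 0.2753]
contact_force: [0.4, 0.0, 0.7]
grip_width: 0.06
gripper_force: 0.0
tcp_pos: [0.5127, 0.1172, 0.3244]
contact_force: [0.8, 0.2, -1.1]
clock: 21.8
tcp_pos: [0.513, 0.1187, 0.3238]
top
 z hi 0.05780156235844544
   tab top 49 rect [504.221  -9.801] [35.949  10.6275] 81.8 mean [503.6897  -9.3269  56.4822] pca 80.6
   hub top 246 rect [498.8156 -52.5756] [40.4    40.2984] 85.8 mean [499.9425 -52.5286  58.1492] pca 70.5
  rim z 0.06393390981008075 circ [518.5718 320.4975  47.7672]
   plate 2345 rect [532.7289 334.8984] [234.5415 168.4456] 17.6 mean [497.0693 311.1062  18.4937] pca -162.2
  z 0.0185223537857678
   spindle depth 109 rect [518.9926 320.5264] [18.2139 46.0276] 89.4 mean [519.2973 319.7925  50.8431] pca -172.8
  z [0.0416 0.0518 0.0555]
   spindle dark70 26 rect [516.5453 311.0566] [40.814   7.6319] 3.5 mean [516.4789 312.1323  50.    ] pca -174.7
   spindle dark90 41 rect [517.5474 311.9405] [ 
[... 1015 characters left out ...]
4.4228 325.5217] [19.2787 49.355 ] 81.7 mean [512.0838 326.3426  50.    ] pca 176.1
bottle [ 0.6701 -0.0701  0.012 ] [ 0.7336 -0.0062  0.1427]
beaker [0.6886 0.1415 0.0122] [0.792  0.247  0.1178]
timer [ 0.3504 -0.138   0.0121] [ 0.4139 -0.0752  0.0216]
=====
top tab top z 0.10383546954212391 [0.5161 0.3207 0.1036]
   tab 127 rect [516.3675 321.5218] [55.5752 12.2134] 7.8 mean [516.1015 320.693  103.5677] pca -172.8
  hub top z 0.06459713449655517
  rim z 0.06388660576976582
scene tab top z 0.10498810345627779 [0.5133 0.3247 0.1035]
   tab 146 rect [515.6638 324.0527] [56.3931 12.203 ] 6.7 mean [513.2723 324.7391 103.5306] pca -172.3
  hub top z 0.0664587076551805
  rim z 0.06406764382119555
```

View pics/end.png

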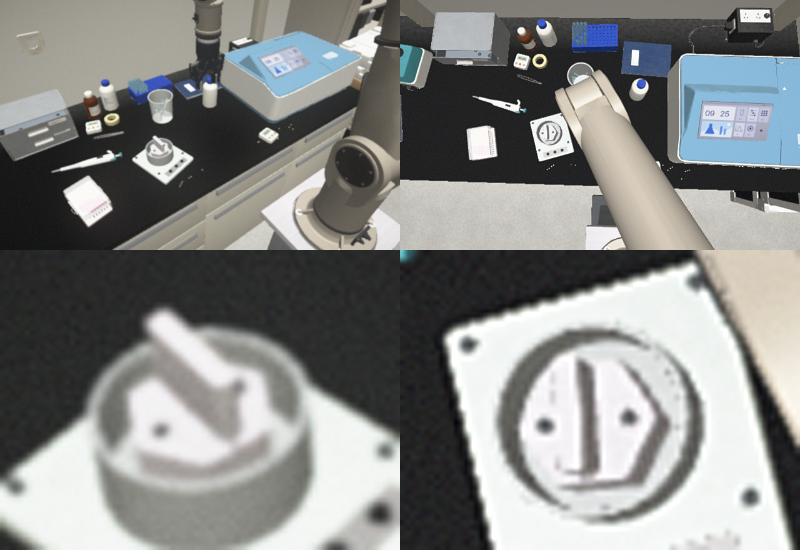

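The rotor is fully home: the hub top at 65 mm is level with the rim, and the tab top is at 104–106 mm. The bottle, beaker and timer stand where they were, and the arm is clear of everything.

```bash
python3 -c "
from bench import r, imaging
print(r.hand_in())"
```

```text
the job is handed in; nothing more can be done
None
```

The rotor was stood up and released on the worktop, then taken again by its tab and lowered fully home on the spindle with only light contact force. It was let go there, the bottle, beaker and timer stayed where they stood, and the job was handed in at about 22 s of the 64 s allowed.

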